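# Find the free flap of the parrot's foraging box and push it open

## Robot

A 7-joint arm with a two-finger parallel gripper is mounted at the origin on the work surface. World frame = base frame: x ahead of the robot, y to its left, z up, the work surface at z = 0. Lengths are in m, angles in rad, forces in N, time in s.
With the tool pointing down it reaches from about 0.425 to 0.95 m from the base axis. Payload 4.7 kg.
Tool frame: the origin (TCP) lies between the finger pads; the fingertips stand 25 mm ahead of it and the grasp point (between the pads) lies 6 mm ahead of it; z points along the fingers, y is the line along which they close (so a half turn about z gives the same grasp; the last joint's range is limited). The gripper opens to 85 mm and grips with 20 to 120 N. Pads are 22 mm wide; open, the fingers measure 114 mm over their backs; the gripper's body (76 mm by 85 mm) begins 54 mm behind the grasp point. The pads swing forward as they close: fully open they stand 13 mm farther back than shut.
Start: joints at [1.171, 0.469, -0.049, 1.532, 0.024, 1.141, -0.082], TCP at [0.245, -0.629, 0.256] pointing down, gripper open.
Joint ranges: [-2.59, 2.59], [-0.33, 1.99], [-1.39, 1.29], [0.1, 2.45], [-1.04, 4.18], [0.21, 1.99], [-2.66, 2.66]. Speed limits (rad/s): [2.57, 2.57, 3.14, 3.14, 3.14, 3.14, 3.14].

## Interface

Orientations are given as a 3x3 rotation matrix whose columns are the frame's x, y, z axes.
In Python, from rig import * gives the robot as it stands. Calls block until the motion is done:
- movep(position, orientation): joint-space move of the TCP to a pose.
- move_l(position, attitude=None, feed=0.15, until_force=None): straight line of the TCP; attitude=None keeps the orientation; feed is the mean speed in m/s. With until_force (N) it stops when the force on the tool has changed by that much, and returns True; else False.
- move_joints(angles): joint-space move.
- command_gripper(opening, newtons=None): finger opening in m; newtons is the grip in N (None keeps the last); returns when the fingers have stopped.
- sleep(seconds).
- inverse_kinematics(position, orientation): joint angles nearest the present ones, or None.
- sense(): the state.
- camera(name): name is "side" or "top" or "wrist"; returns (picture, depth): 420x560x3 uint8, red, green, blue; 420x560 float32, m along the optical axis (not along the pixel's ray), 0 where there is no reading.
- camera_params(name): a dict with "K" (3x3 intrinsics, pixels), "position" and "rotation" of the camera in the world; the wrist camera has in their place "tool_from_camera" (4x4, takes a point from camera to tool coordinates, whose origin is the TCP and whose axes are the flange's). Camera axes: x right, y down, z forward; pixel columns grow to the right and rows downward; lengths in m; the calibration is good to about 2 mm. A picture is of the moment at which its call begins: read the wrist's pose just before it. camera_params takes no time and is no camera call.
A pose or a line that the arm cannot do raises Unreachable and nothing moves.
- finish_job(): hands the job in; it is judged then, once.
The state is a dict: "time_s": time; "joint_pos": joint angles; "qd": joint speeds; "joint_efforts": joint torques, N m; "position": TCP position; "tcp_rot": TCP orientation; "wrist_force": force on the tool from outside, world axes, zero at the start; "ft_torque": the same for the moment, N m; "finger_gap": finger opening in m; "gripper_force": force on a finger pad.
Only numpy, scipy, OpenCV 4.12 (cv2) and the standard library are available. Lean on these libraries where they do the work, as an engineer would, in place of code of your own. Each camera call takes 0.05 s, during which the arm holds its last target. There are 200 camera calls.

## Task

Before the parrot gets its foraging box, press the four white flaps gently with your fingertips, one at a time on the black dot, to find the one that rocks; the other three are blocked from below and must not be forced. Push the one that rocks down until it is all the way open, then leave it open and take your hand away. Do not pick anything up, and leave the bead ring, cedar blocks, bell, treat box, feed bowl and seed jar where they are.

Things in the scene. Friction and masses are not known exactly. Their poses are not given: they have to be found in the camera images.
- box: plywood foraging box, fixed, 122 (x) x 484 (y) x 75 mm; origin at the centre of its underside, x away from the robot, z up. On top, flush with the rim, a row of four identical white flaps a, b, c, d at y = +126, +42, -42, -126 mm, then a solid deck at each end. Hidden plugs block three flaps from below; which flap is free differs each time
- flap_a (a joint): hinge of flap a (axle along box y), rad: 0 shut, 0.75 fully open at its stop: robot-side edge 43 mm down, far edge 26 mm up. If free it turns under about 3 N at its dot (6 N nearer the axle) and friction keeps it where it is left; if blocked it stops softly after 1 to 4 mm; 10 N is plenty to tell
- dot_a (a point): centre of the black dot (18 mm wide) on top of flap a: the place to press; it moves with the flap. The white flap is 101 (x) x 73 (y) x 6 mm; its axle lies 42 mm from the dot towards +x of the box, 3 mm below the top; 63 mm of the flap lies on the robot's side of the axle, 38 mm beyond
- flap_b (a joint): hinge of flap b (axle along box y), rad: 0 shut, 0.75 fully open at its stop: robot-side edge 43 mm down, far edge 26 mm up. If free it turns under about 3 N at its dot (6 N nearer the axle) and friction keeps it where it is left; if blocked it stops softly after 1 to 4 mm; 10 N is plenty to tell
- dot_b (a point): centre of the black dot (18 mm wide) on top of flap b: the place to press; it moves with the flap. The white flap is 101 (x) x 73 (y) x 6 mm; its axle lies 42 mm from the dot towards +x of the box, 3 mm below the top; 63 mm of the flap lies on the robot's side of the axle, 38 mm beyond
- flap_c (a joint): hinge of flap c (axle along box y), rad: 0 shut, 0.75 fully open at its stop: robot-side edge 43 mm down, far edge 26 mm up. If free it turns under about 3 N at its dot (6 N nearer the axle) and friction keeps it where it is left; if blocked it stops softly after 1 to 4 mm; 10 N is plenty to tell
- dot_c (a point): centre of the black dot (18 mm wide) on top of flap c: the place to press; it moves with the flap. The white flap is 101 (x) x 73 (y) x 6 mm; its axle lies 42 mm from the dot towards +x of the box, 3 mm below the top; 63 mm of the flap lies on the robot's side of the axle, 38 mm beyond
- flap_d (a joint): hinge of flap d (axle along box y), rad: 0 shut, 0.75 fully open at its stop: robot-side edge 43 mm down, far edge 26 mm up. If free it turns under about 3 N at its dot (6 N nearer the axle) and friction keeps it where it is left; if blocked it stops softly after 1 to 4 mm; 10 N is plenty to tell
- dot_d (a point): centre of the black dot (18 mm wide) on top of flap d: the place to press; it moves with the flap. The white flap is 101 (x) x 73 (y) x 6 mm; its axle lies 42 mm from the dot towards +x of the box, 3 mm below the top; 63 mm of the flap lies on the robot's side of the axle, 38 mm beyond
- bead_ring: violet silicone bead ring, 63 mm across and 13 mm thick, lying on the box's left end deck; origin at its underside centre
- cedar_pair: two small reddish cedar blocks on a dowel, 88 x 30 x 24 mm, lying on the box's right end deck; origin at its underside centre
- bell: stainless bell, 54 mm wide, 55 mm high, standing behind the box (on the side away from the robot); origin at its underside centre
- treat_box: clear (frosted-looking) polycarbonate treat box with closed lid, about 84 x 124 x 60 mm, standing behind the box; origin at its underside centre
- feed_cup: stainless feed bowl, 80 mm wide, 50 mm high, on the counter left of the box; origin at its underside centre
- seed_jar: amber seed jar with orange cap, 60 mm wide, 85 mm high, on the counter right of the box; origin at its underside centre

How it is judged:
On the way:
1. a flap is being pushed open by the fingers (over 0.3 rad, fingers pressing on the box's flaps) (value of joint any of flap_a, flap_b, flap_c, flap_d above 0.3 rad and contact force between the fingers and box above 0.3 N), for 0.02 s.
At the end, for the whole second after the job is handed in: One flap stands open at 0.6 rad or more (stop at 0.75) and is at rest; the other three are shut (below 0.12 rad) (((value of joint flap_a above 0.6 rad and velocity of joint flap_a between -0.05 and 0.05 rad/s and value of joint each of flap_b, flap_c, flap_d below 0.12 rad) or (value of joint flap_b above 0.6 rad and velocity of joint flap_b between -0.05 and 0.05 rad/s and value of joint each of flap_a, flap_c, flap_d below 0.12 rad) or (value of joint flap_c above 0.6 rad and velocity of joint flap_c between -0.05 and 0.05 rad/s and value of joint each of flap_a, flap_b, flap_d below 0.12 rad) or (value of joint flap_d above 0.6 rad and velocity of joint flap_d between -0.05 and 0.05 rad/s and value of joint each of flap_a, flap_b, flap_c below 0.12 rad))); the robot touches nothing.
It fails at once if the box or a flap is forced (pressed with more than 60 N) (contact force between any of the fingers, the arm and box above 60 N).
It fails at once if a bystander is shifted, lifted or carried (moved more than 20 mm) (distance of any of bead_ring, cedar_pair, bell, treat_box, feed_cup, seed_jar from where it was at the start of the episode above 0.02 m).
It fails at once if a bystander is tipped over (more than 0.5 rad) (angle between any of bead_ring, cedar_pair, bell, treat_box, feed_cup, seed_jar's own z axis and vertical above 0.5 rad).
It also fails if it takes over 56 s, if anything falls off the work surface, if the arm or the gripper's body presses on something with over 40 N, if the wrist force passes 120 N, or if a joint passes its speed limit or range.

## Working session

There is one attempt and no reset: what is moved stays moved. The work goes in short steps, each a Python script; the robot and the scene stay as the last script left them, time stands still between calls to the robot, and variables do not carry over. Pictures are saved under pics/ and viewed, at most 10 in all, crops included, and the job is handed in when it is done.

```bash
ls; mkdir -p pics
python3 - <<'E'
from rig import *
import cv2
for n in("top","side"):
    p,d=camera(n); cv2.imwrite(f"pics/{n}0.png",p[:,:,::-1]); c=camera_params(n); print(n,c)
s=sense();print(s['time_s'],s['wrist_force'],s['tcp_rot'])
E
```

```text
pics
top {'K': array([[420.18332968,   0.        , 284.70017999],
       [  0.        , 420.18332968, 207.05579031],
       [  0.        ,   0.        ,   1.        ]]), 'position': array([0.45812411, 0.02761106, 1.04736003]), 'rotation': array([[ 0.01108719, -0.98647885,  0.16351318],
       [-0.99981746, -0.00839204,  0.01716439],
       [-0.0155601 , -0.16367364, -0.98639182]])}
side {'K': array([[514.26978657,   0.        , 276.21767615],
       [  0.        , 514.26978657, 207.75979311],
       [  0.        ,   0.        ,   1.        ]]), 'position': array([0.3479777 , 0.76004815, 0.90010141]), 'rotation': array([[-0.93352074, -0.27001514,  0.23586191],
       [-0.35823328,  0.6760346 , -0.64393023],
       [ 0.0144201 , -0.68561581, -0.72782073]])}
0.1 [-1.01157862 -0.00833223 -0.18276589] [[ 9.32039302e-01  3.62356515e-01 -7.03957517e-04]
 [ 3.62357193e-01 -9.32037893e-01  1.62222682e-03]
 [-6.82906222e-05 -1.76706322e-03 -9.99998436e-01]]
```

View pics/top0.png

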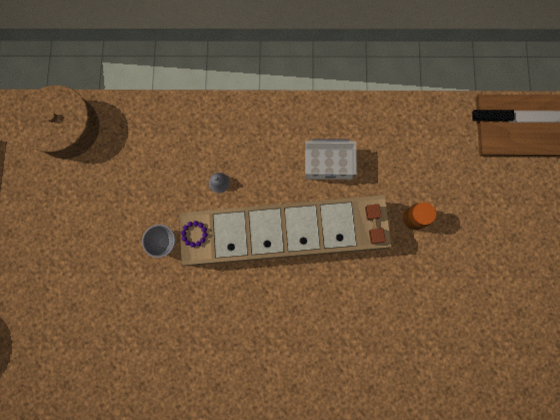

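The top view shows the dots a to d at about (231,247), (267,244), (303,241) and (340,238). All four flaps are shut. Next I'll locate the dots, check them from close by, and close the gripper.

```bash
cat > h.py <<'E'
from rig import *
import cv2, numpy as np
def ray(px,K,p,R,z):
    d=R@np.linalg.solve(K,[px[0],px[1],1.]); return p+d*(z-p[2])/d[2]
def dots(img,amin,amax):
    white=cv2.inRange(img,(110,110,100),(255,255,255))
    black=cv2.inRange(img,(0,0,0),(60,60,60))
    n,_,st,c=cv2.connectedComponentsWithStats(black)
    out=[]
    for i in range(1,n):
        x,y,w,h,a=st[i]
        if not(amin<a<amax and max(w,h)<1.5*min(w,h)): continue
        m=np.zeros(black.shape,np.uint8); cv2.circle(m,(int(c[i][0]),int(c[i][1])),int(max(w,h)*.5+.5*max(w,h)+1),1,-1)
        ringm=(m>0)&(black==0)
        if (white[ringm]>0).mean()>.6: out.append(c[i])
    return np.array(sorted(out,key=lambda q:q[0]))
E
python3 - <<'E'
from h import *
p,d=camera("top"); c=camera_params("top")
D=dots(p,15,150); print(D)
W=np.array([ray(q,c["K"],c["position"],c["rotation"],.075) for q in D]);print(W)
for q in D:
    x,y=q.astype(int); z=d[y-9,x]; v=c["rotation"]@(np.linalg.solve(c["K"],[x,y-9,1])*z)+c["position"]; print(v)
E
```

```text
[[230.74285714 246.51428571]
 [267.         243.5       ]
 [303.08108108 240.45945946]
 [339.40540541 237.16216216]]
[[ 0.52567179  0.16840959  0.075     ]
 [ 0.53347234  0.08455021  0.075     ]
 [ 0.54132706  0.00112647  0.075     ]
 [ 0.54977997 -0.08283968  0.075     ]]
[0.54781065 0.17100615 0.07392975]
[0.55544307 0.08490088 0.07578058]
[0.56363037 0.00132013 0.07199642]
[ 0.57092547 -0.08196011  0.07639136]
```

```bash
cat >> h.py <<'E'
W=np.array([[.52567,.16841],[.53347,.08455],[.54133,.00113],[.54978,-.08284]])
u=W[0]-W[3]; u/=np.linalg.norm(u); bx=np.array([u[1],-u[0]])
R=np.array([[bx[0],-u[0],0],[bx[1],-u[1],0],[0,0,-1.]])
E
python3 - <<'E'
from h import *
command_gripper(0.0)
movep([*W[3],.22],R)
s=sense();p,d=camera("wrist");c=camera_params("wrist")
cv2.imwrite("pics/w.png",p[:,:,::-1])
T=np.eye(4);T[:3,:3]=s["tcp_rot"];T[:3,3]=s["position"];T=T@c["tool_from_camera"]
for q in dots(p,80,3000): print(q,ray(q,c["K"],T[:3,3],T[:3,:3],.075))
print(bx,s["time_s"],s["finger_gap"],s["wrist_force"],s["position"],s["joint_pos"])
E
```

```text
[0.99542738 0.09552141] 3.1583 0.00020555334855606091 [ 0.00589203  0.22770187 -1.08088288] [ 0.5497926  -0.08407642  0.21997902] [ 0.37985866  0.33919172 -0.38042592  1.84346735  0.14925903  0.98668423
 -1.54051401]
```

View pics/w.png

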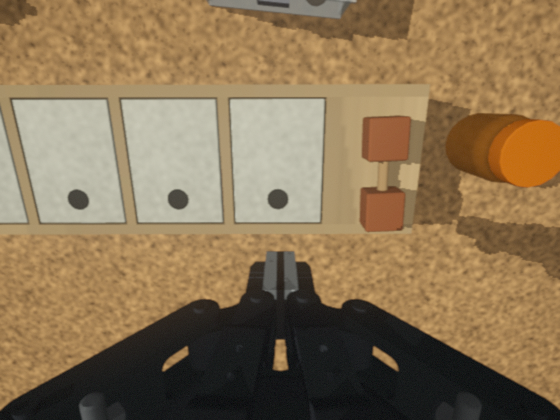

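The wrist view shows dots b, c and d at about (78,199), (178,199) and (278,199), and the clearance is good. I'll check their positions from these pixels, then press d gently.

```bash
cat >> h.py <<'E'
def probe(i,zmin=.062+.025,f=8,off=0):
    xy=W[i]+off*bx
    movep([*xy,.125],R)
    sleep(.2); move_l([*xy,.108],feed=.05)
    hit=move_l([*xy,zmin],feed=.015,until_force=f)
    s=sense(); print("abcd"[i],hit,s["position"].round(4),"tipz",round(s["position"][2]-.025,4),s["wrist_force"].round(1),round(s["time_s"],2),flush=True)
    return hit
def up(i): move_l([*W[i],.125],feed=.1)
E
python3 - <<'E'
from h import *
s=sense();c=camera_params("wrist")
T=np.eye(4);T[:3,:3]=s["tcp_rot"];T[:3,3]=s["position"];T=T@c["tool_from_camera"]
for q in [(78,199),(178,199),(278,199)]: print(ray(q,c["K"],T[:3,3],T[:3,:3],.075).round(4))
if probe(3): up(3)
print(sense()["time_s"])
E
```

```text
[0.5352 0.0846 0.075 ]
[0.543  0.0012 0.075 ]
[ 0.5509 -0.0823  0.075 ]
d False [ 0.5496 -0.0829  0.0869] tipz 0.0619 [0.5 0.4 2.1] 5.92
5.9167
```

Flap d gave way 13 mm under about 3 N, so it's the free one. I'll push it on to its stop.

Run:
```python
from h import *
hit=move_l([*W[3],.060],feed=.02,until_force=16)
s=sense();print(hit,s["position"].round(4),s["wrist_force"].round(1),s["time_s"])
up(3); move_l([*W[3],.22],feed=.15); sleep(.3)
p,d=camera("wrist");cv2.imwrite("pics/w2.png",p[:,:,::-1])
s=sense();c=camera_params("wrist")
T=np.eye(4);T[:3,:3]=s["tcp_rot"];T[:3,3]=s["position"];T=T@c["tool_from_camera"]
# flap d profile in the box x direction (depth -> world)
v,uu=np.mgrid[0:420,0:560]; P=np.stack([uu,v,np.ones_like(v)],-1).reshape(-1,3)@np.linalg.inv(c["K"]).T*d.reshape(-1,1)
P=P@T[:3,:3].T+T[:3,3]; r=P[:,:2]-W[3]; a=r@bx; b=r@np.array([-bx[1],bx[0]])
for y0 in (0,84):
    print([(x,round(float(np.median(P[m,2])),4)) for x in range(-20,85,10) if (m:=(abs(a-x/1e3)<.002)&(abs(b-y0/1e3)<.02)&(P[:,2]<.13)&(d.ravel()>0)).sum()>5])
print(s["time_s"],s["wrist_force"])
```

```text
True [ 0.5493 -0.0829  0.0677] [-2.2 -0.4  8.2] 6.8667
[(-20, 0.0451), (-10, 0.0225), (0, 0.035), (10, 0.0443), (20, 0.0537), (30, 0.0628), (40, 0.0725), (50, 0.0817), (60, 0.0908), (70, 0.0977), (80, 0.0053)]
[(-20, 0.0732), (-10, 0.0739), (0, 0.0742), (10, 0.074), (20, 0.0741), (30, 0.0741), (40, 0.0742), (50, 0.0742), (60, 0.0742), (70, 0.0741), (80, 0.074)]
8.725 [-0.55176037  0.28742863 -0.17292224]
```

View pics/w2.png

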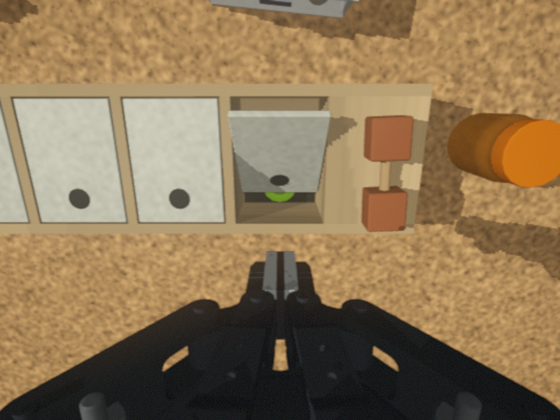

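Flap d, around (280,155), is tilted with a slope of about 0.93, or 0.75 rad, so it's at its stop. Its neighbours are still flat and the hand is clear.

```bash
python3 -c "
from rig import *
print(finish_job())"
```

```text
the job is handed in; nothing more can be done
None
```

Flap d was the one that rocked; I pushed it open to its stop (about 0.75 rad), took the hand away and handed the job in; as d was the first flap I tried, I never pressed a, b or c.

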